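# Repack the red and the blue reagent kit into their carriers

### The arm

A 6-joint arm with a two-finger parallel gripper is mounted at the origin on the work surface; the furniture and walls round the work are solid. World frame = base frame: x ahead of the robot, y to its left, z up, the work surface at z = 0. Lengths are in m, angles in rad, forces in N, time in s.
With the tool pointing down it reaches from about 0.35 to 0.875 m from the base axis. Payload 15.5 kg.
Tool frame: the origin (TCP) lies between the finger pads; the fingertips stand ahead of it and the grasp point (between the pads) lies 6 mm ahead of it (ctrl.tip_reach is the z of the fingertips in the tool frame, in m); z points along the fingers, y is the line along which they close (so a half turn about z gives the same grasp; the last joint's range is limited). The gripper opens to 85 mm and grips with 20 to 120 N. Pads are 22 mm wide; open, the fingers measure 114 mm over their backs; the gripper's body (76 mm by 85 mm) begins 54 mm behind the grasp point. The pads swing forward as they close: fully open they stand 13 mm farther back than shut.
Start: joints at [1.079, 0.494, 1.345, -0, 1.302, -0.096], TCP at [0.241, 0.577, 0.256] pointing down, gripper open.
Joint ranges: [-2.91, 2.91], [-0.82, 2.16], [0.22, 2.67], [-1.22, 4.37], [0.12, 2.79], [-3.08, 3.08]. Speed limits (rad/s): [1.89, 1.89, 2.57, 3.01, 3.01, 3.01].

### API

Orientations are given as [roll, pitch, yaw] about the fixed x, y, z axes, in that order (R = Rz(yaw) Ry(pitch) Rx(roll)).
In Python, from workcell import get_obs, get_image, camera_info, workorder, ctrl gives the robot as it stands.
- The arm moves only by the tool play_rows, never from a script. Its argument "series" is text: rows parted by semicolons, each of 7 numbers parted by spaces: the closure in counts, from 0 (fully open) to 255 (shut), then the shift along the tool's x, y, z in mm, then the turn, a rotation vector about the tool's x, y, z in rad. In form: fingers tx ty tz wx wy wz; .... A call has 1 to 8 rows; each row shifts and turns the commanded pose from where the row before left it, along the tool's axes as they then stand; what a row does not reach is not made up. A row lasts 1/8 s, in which the tool goes at most 62.5 mm and 10.7 degrees, less where a joint would pass 70% of its speed; a pose out of reach is approached as far as the arm can. A call is refused whole if a number of a shift passes 62.5 or a number of a turn 0.188, either way. A call with a gripper value outside its range is refused whole. The fingers move at their own pace and stop on an object; the grip force is fixed at half the most. Time passes only in rows, so rows that do not move let the fingers close. It gives the time, the measured TCP pose, the force, the opening and the grip force at its end, in the units of the state.
- get_obs(): the state, without advancing time (a new reading comes with each control period).
- get_image(name): name is "scene" or "top" or "wrist"; returns (picture, depth): 480x640x3 uint8, red, green, blue; 480x640 float32, m along the optical axis (not along the pixel's ray), 0 where there is no reading.
- camera_info(name): a dict with "K" (3x3 intrinsics, pixels), "rvec" (rotation vector, rad) and "tvec" (3), from world to camera coordinates, as OpenCV has them; the wrist camera has in their place "hand_eye" (4x4, takes a point from camera to tool coordinates, whose origin is the TCP and whose axes are the flange's). Camera axes: x right, y down, z forward; pixel columns grow to the right and rows downward; lengths in m; the calibration is good to about 2 mm. A picture is of the moment at which its call begins: read the wrist's pose just before it. camera_info takes no time and is no camera call.
- workorder.job_done(): hands the job in; it is judged then, once.
The state is a dict: "t": time; "qpos": joint angles; "joint_velocities": joint speeds; "effort": joint torques, N m; "eef_pos": TCP position; "eef_rot": TCP orientation; "force": force on the tool from outside, world axes, zero at the start; "torque": the same for the moment, N m; "width": finger opening in m; "finger_force": force on a finger pad.
Only numpy, scipy, OpenCV 4.12 (cv2) and the standard library are available. Lean on these libraries where they do the work, as an engineer would, in place of code of your own. Each camera call takes 0.05 s, during which the arm holds its last target. There are 200 camera calls.

### The job

The two reagent kits got mixed up on the bench: put each one back into the carrier of its own colour, the red-capped bottle and red-capped dropper vial into the red carrier, the blue-capped ones into the blue carrier. The bottle belongs in the large bay and the vial in the narrow bay, each standing upright on the bay's floor. Set the glass down rather than dropping it, knock nothing over, and leave the green-capped bottle, the white-capped bottle and the timer where they are.

Things in the scene. Friction and masses are not known exactly. Their poses are not given: they have to be found in the camera images.
- carrier_red: Red plastic two-bay tray, fixed, 84 (x) x 127 (y) x 22 mm high; walls 3.5, floor 4 mm thick. Origin: centre of underside. Large bay (bottle): 77 (x) x 76 (y) mm inside, centre x 0, y +21.8 mm. Narrow bay (vial): 77 (x) x 40 (y) mm, centre x 0, y -40 mm. A white ring printed on the floor marks each bay centre. A bottle in its bay crowds a gripper working in the narrow bay.
- carrier_blue: Blue plastic two-bay tray, otherwise the same as the red carrier: same sizes, bays, origin and axes. (The deeper red tray without a cross wall near the robot is part of the bench and is not used.)
- bottle_red: Clear glass reagent bottle with a RED screw cap, standing upright, 106 mm tall: body 56 mm in diameter up to 69 mm, above it the neck and cap, 36 mm in diameter, up to 106 mm. 0.16 kg. Origin: centre of its underside, z up.
- bottle_blue: The same glass reagent bottle with a BLUE screw cap. Same sizes and origin.
- vial_red: Small white dropper vial with a RED dropper cap, standing upright, 48 mm tall: body 17 mm in diameter up to 30 mm, cap about 15 mm in diameter above it. 0.02 kg. Origin: centre of its underside, z up.
- vial_blue: The same dropper vial with a BLUE dropper cap. Same sizes and origin.
- green_bottle: Bystander, leave alone: clear glass bottle with a green cap, 44 mm in diameter, 120 mm tall, loose. Origin: centre of its underside.
- white_bottle: Bystander, leave alone: slim clear glass bottle with a white cap, 52 mm in diameter, 150 mm tall, loose. Origin: centre of its underside.
- timer: Bystander, leave alone: white and black bench timer leaning on its foot, 65 x 64 x 71 mm, loose. Origin: centre of its underside.

How it is judged:
At the end, for the whole second after the job is handed in: Each bottle stands upright (within 0.1 rad) and at rest on the floor of the large bay, and each vial on the floor of the narrow bay, of the carrier of its own colour; wholly inside the bay walls, about 10 mm of play each way. Bystanders within 30 mm of their start (x of bottle_red in the frame of carrier_red between -0.014 and 0.014 m and y of bottle_red in the frame of carrier_red between 0.00775 and 0.03575 m and z of bottle_red in the frame of carrier_red between 0.001 and 0.008 m and angle between each of bottle_red, vial_red, bottle_blue, vial_blue's own z axis and vertical below 0.1 rad and linear speed of each of bottle_red, vial_red, bottle_blue, vial_blue below 0.02 m/s and x of vial_red in the frame of carrier_red between -0.033 and 0.033 m and y of vial_red in the frame of carrier_red between -0.054 and -0.026 m and z of vial_red in the frame of carrier_red between 0.001 and 0.008 m and x of bottle_blue in the frame of carrier_blue between -0.014 and 0.014 m and y of bottle_blue in the frame of carrier_blue between 0.00775 and 0.03575 m and z of bottle_blue in the frame of carrier_blue between 0.001 and 0.008 m and x of vial_blue in the frame of carrier_blue between -0.033 and 0.033 m and y of vial_blue in the frame of carrier_blue between -0.054 and -0.026 m and z of vial_blue in the frame of carrier_blue between 0.001 and 0.008 m and distance of each of green_bottle, white_bottle, timer from where it was at the start of the episode below 0.03 m); the robot touches nothing.
It fails at once if a bottle or vial of the kits is tipped over (angle between any of bottle_red, bottle_blue, vial_red, vial_blue's own z axis and vertical above 0.8 rad).
It fails at once if a bottle or vial is dropped instead of set down (falls free of the fingers at more than 0.7 m/s, a fall of about 25 mm) ((linear speed of bottle_red above 0.7 m/s and contact force between bottle_red and the fingers below 0.05 N) or (linear speed of bottle_blue above 0.7 m/s and contact force between bottle_blue and the fingers below 0.05 N) or (linear speed of vial_red above 0.7 m/s and contact force between vial_red and the fingers below 0.05 N) or (linear speed of vial_blue above 0.7 m/s and contact force between vial_blue and the fingers below 0.05 N)).
It fails at once if a bystander (green-capped bottle, white-capped bottle or timer) is pushed more than 30 mm or knocked over (distance of any of green_bottle, white_bottle, timer from where it was at the start of the episode above 0.03 m or angle between any of green_bottle, white_bottle, timer's own z axis and vertical above 0.5 rad).
It also fails if it takes over 99 s, if anything falls off the work surface, if the arm or the gripper's body presses on something with over 40 N, if the wrist force passes 120 N, or if a joint passes its speed limit or range.

## Working session

There is one attempt and no reset: what is moved stays moved. The work goes in short steps, Python scripts to look and compute and a tool call to move; the robot and the scene stay as the last step left them, time stands still between calls to the robot, and variables do not carry over. Pictures are saved under pics/ and viewed, at most 14 in all, crops included, and the job is handed in when it is done.

Besides the shell and the picture viewer there is one more tool, called after ">>>" by a JSON object that holds its "api" and its "payload", one argument or row to a line. play_rows: Moves the arm, as the interface text tells. Its arguments: {"type":"object","properties":{"series":{"type":"string"}},"required":["series"]}

```bash
ls; mkdir -p pics; python3 - <<'E'
from workcell import get_obs,get_image,camera_info,ctrl
import cv2
print(get_obs()); print(ctrl.tip_reach)
for n in("scene","top","wrist"):
    print(n,camera_info(n))
    im,d=get_image(n); cv2.imwrite(f"pics/{n}0.png",im[:,:,::-1])
    import numpy as np; np.save(f"pics/{n}0.npy",d)
E
```

```text
pics
{'t': 0.0, 'qpos': array([ 1.07946381e+00,  4.94182806e-01,  1.34618266e+00,  7.64091335e-06,
        1.30249769e+00, -9.55063666e-02]), 'joint_velocities': array([-0.00031793,  0.00065667,  0.00149627, -0.00216127,  0.00175671,
       -0.00294525]), 'effort': array([ 1.38684842e-03, -8.82177329e+01, -3.83879578e+01,  1.33573362e-04,
        9.95559240e-03, -2.00709678e-05]), 'eef_pos': array([0.2408117 , 0.57635963, 0.25568302]), 'eef_rot': array([-3.14032864e+00, -1.28488204e-04,  2.74576440e+00]), 'force': array([0.93219156, 0.4316577 , 0.57323896]), 'torque': array([-0.00541778,  0.01322608,  0.00718701]), 'finger_force': 0.0, 'width': 0.08552427177858045}
0.025
scene {'K': array([[478.53662541,   0.        , 319.88773559],
       [  0.        , 478.53662541, 233.56294099],
       [  0.        ,   0.        ,   1.        ]]), 'rvec': array([ 1.89164587, -0.79804137,  0.52340362]), 'tvec': array([-0.40801163,  0.25470934,  0.42196941])}
top {'K': array([[434.06386006,   0.        , 322.16337297],
       [  0.        , 434.06386006, 242.4774329 ],
       [  0.        ,   0.        ,   1.        ]]), 'rvec': array([ 2.17063424, -2.15477465,  0.09634328]), 'tvec': array([0.06062003, 0.61151884, 0.91309602])}
wrist {'K': array([[409.49585874,   0.        , 318.39827273],
       [  0.        , 409.49585874, 238.3779416 ],
       [  0.        ,   0.        ,   1.        ]]), 'hand_eye': array([[-7.02471680e-04, -9.60635524e-01, -2.77810899e-01,
         6.99075286e-02],
       [ 9.99999236e-01, -3.92323172e-04, -1.17198990e-03,
         6.44742463e-04],
       [ 1.01686348e-03, -2.77811510e-01,  9.60635066e-01,
        -1.18142146e-01],
       [ 0.00000000e+00,  0.00000000e+00,  0.00000000e+00,
         1.00000000e+00]])}
```

View pics/top0.png

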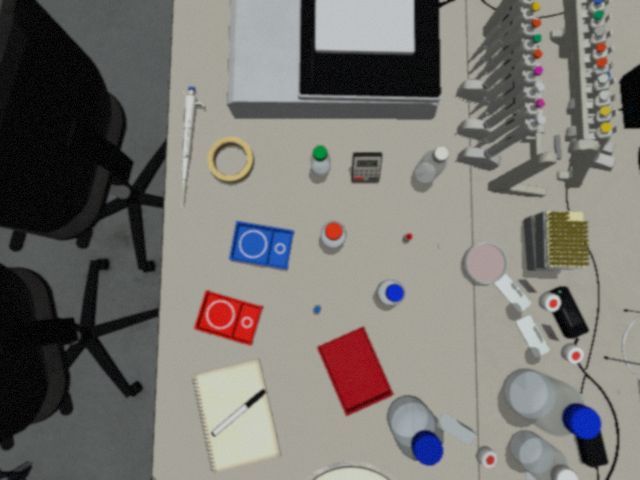

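View pics/scene0.png

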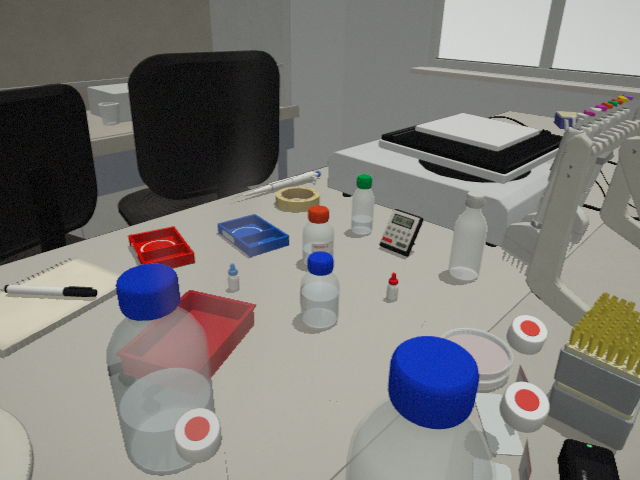

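The top view shows the blue carrier around (262,246) and the red one at (228,317). The red bottle cap is at (333,232), blue bottle cap (394,292), red vial (407,237) and blue vial (317,309). Bystanders are green (320,153), timer (366,167) and white (440,155). In the scene view the caps are at red (319,214), blue (320,263), red vial (393,280), blue vial (232,270), and the carriers at (160,248) and (253,235).

```bash
cat > h.py <<'E'
import numpy as np, cv2
from scipy.spatial.transform import Rotation as R
from workcell import get_obs,get_image,camera_info
def cam(n,obs=None):
    c=camera_info(n); K=np.array(c["K"])
    if "rvec" in c:
        Rw=cv2.Rodrigues(np.array(c["rvec"],float))[0]; return K,Rw,np.array(c["tvec"]).ravel()
    T=np.eye(4);T[:3,:3]=R.from_euler("xyz",obs["eef_rot"]).as_matrix();T[:3,3]=obs["eef_pos"]
    M=np.linalg.inv(T@np.array(c["hand_eye"])); return K,M[:3,:3],M[:3,3]
def ray(c,uv):
    K,Rw,t=c; d=Rw.T@np.linalg.inv(K)@np.array([uv[0],uv[1],1.]); return -Rw.T@t,d/np.linalg.norm(d)
def plane(c,uv,z):
    o,d=ray(c,uv); return o+d*(z-o[2])/d[2]
def tri(*obs):
    A=0;b=0;rs=[ray(*q) for q in obs]
    for o,d in rs: P=np.eye(3)-np.outer(d,d);A=A+P;b=b+P@o
    x=np.linalg.solve(A,b); return x,max(np.linalg.norm(np.cross(x-o,d)) for o,d in rs)
def proj(c,X):
    p=c[0]@(c[1]@np.asarray(X)+c[2]); return p[:2]/p[2]
def mask(im,col):
    h,s,v=cv2.split(cv2.cvtColor(im,cv2.COLOR_RGB2HSV))
    b={"red":((h<10)|(h>170)),"blue":(h>100)&(h<128),"green":(h>50)&(h<90)}[col]
    return (b&(s>110)&(v>50)).astype(np.uint8)
def blob(im,col,seed,r=12):
    n,l,st,ce=cv2.connectedComponentsWithStats(mask(im,col))
    i=1+np.argmin(np.hypot(*(ce[1:]-seed).T)+1000*(st[1:,4]<8)); return ce[i],st[i]
E
cat > m1.py <<'E'
from h import *
T=cv2.imread("pics/top0.png")[:,:,::-1];S=cv2.imread("pics/scene0.png")[:,:,::-1]
ct,cs=cam("top"),cam("scene")
for n,c,a,b in(("bR","red",(333,232),(319,214)),("bB","blue",(394,292),(320,263)),("vR","red",(407,237),(393,280)),("vB","blue",(317,309),(232,270)),("green","green",(320,153),(364,182))):
    p,s=blob(T,c,a);q,s2=blob(S,c,b);x,e=tri((ct,p),(cs,q));print(n,p.round(1),s,q.round(1),s2,x.round(4),round(e,4))
for n,c,a,b in(("cR","red",(228,317),(160,248)),("cB","blue",(262,246),(253,235))):
    for im,cc,sd in((T,ct,a),(S,cs,b)):
        k,l=cv2.connectedComponents(mask(im,c)); ys,xs=np.nonzero(mask(im,c))
        i=np.argmin(np.hypot(xs-sd[0],ys-sd[1])); m=(l==l[ys[i],xs[i]]).astype(np.uint8)
        ct_,_=cv2.findContours(m,cv2.RETR_EXTERNAL,cv2.CHAIN_APPROX_SIMPLE); r=cv2.minAreaRect(ct_[0])
        hull=cv2.approxPolyDP(cv2.convexHull(ct_[0]),4,True)[:,0]
        print(n,m.sum(),"hull",hull.tolist())
        if cc is ct:
            P=[plane(cc,u,0.022)[:2] for u in cv2.boxPoints(r)]
            print(" box",np.round(P,4).tolist(),"c",np.mean(P,0).round(4),[round(np.linalg.norm(P[j]-P[j-1]),4) for j in range(4)])
        # white ring pixels inside hull
        f=np.zeros_like(m);cv2.fillConvexPoly(f,cv2.convexHull(ct_[0]),1);f=cv2.erode(f,np.ones((7,7)))
        hsv=cv2.cvtColor(im,cv2.COLOR_RGB2HSV); w=(f&(hsv[:,:,1]<130)&(hsv[:,:,2]>120)).astype(np.uint8)
        for cn in cv2.findContours(w,cv2.RETR_EXTERNAL,cv2.CHAIN_APPROX_NONE)[0]:
            if len(cn)>12:
                el=cv2.fitEllipse(cn);P=plane(cc,el[0],.004);print("  ring",np.round(el[0],1),np.round(el[1],1),P.round(4))
E
python3 m1.py
```

```text
bR [333.2 230.7] [325 222  17  18 234] [318.1 214. ] [308 205  21  19 331] [0.6285 0.0422 0.0958] 0.0004
bB [394.5 292.4] [386 284  18  18 254] [320. 263.] [307 251  26  25 530] [ 0.5046 -0.0808  0.0962] 0.0005
vR [408.5 236.3] [406 234   6   6  32] [393.1 279.4] [389 273   9  12  79] [ 0.6254 -0.122   0.0364] 0.0004
vB [316.7 309. ] [314 306   6   7  30] [232.6 270.9] [229 269   8   4  18] [0.4678 0.0757 0.035 ] 0.0001
green [319.7 152.6] [313 146  14  14 154] [364.  181.1] [357 174  15  15 201] [0.7871 0.0707 0.1097] 0.0003
cR 2212 hull [[262, 307], [251, 344], [194, 328], [207, 290]]
 box [[0.4228, 0.3427], [0.5075, 0.3206], [0.4721, 0.1942], [0.3882, 0.2173]] c [0.4476 0.2687] [np.float64(0.1301), np.float64(0.0875), np.float64(0.1313), np.float64(0.087)]
  ring [246.7 322. ] [10.6 10.7] [0.4367 0.2305 0.004 ]
  ring [220.  314.1] [28.2 28.6] [0.4534 0.2901 0.004 ]
cR 1843 hull [[193, 252], [194, 262], [174, 267], [141, 263], [128, 235], [173, 226]]
  ring [157.4 246.9] [13.5 33.3] [0.4541 0.2931 0.004 ]
cB 456 hull [[255, 232], [264, 247], [249, 255], [241, 240]]
 box [[0.6341, 0.2448], [0.6344, 0.1939], [0.5835, 0.1928], [0.5832, 0.2434]] c [0.6088 0.2187] [np.float64(0.0509), np.float64(0.0509), np.float64(0.0509), np.float64(0.0506)]
cB 1216 hull [[288, 244], [259, 253], [218, 224], [254, 214], [288, 235]]
  ring [248.9 234.4] [15.3 32.5] [0.6106 0.2161 0.004 ]
```

View pics/wrist0.png

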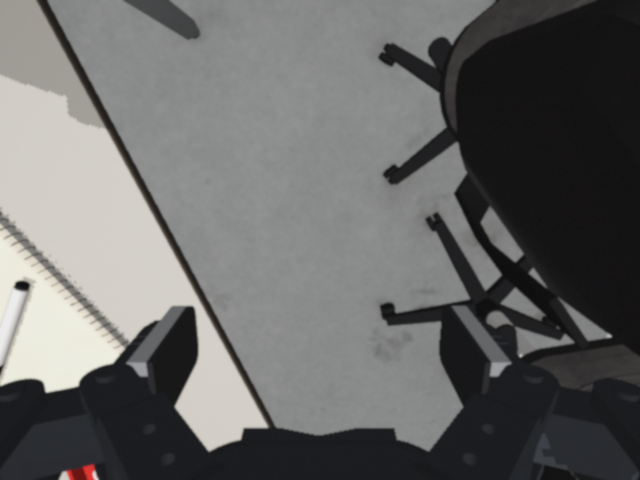

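The wrist view shows only the floor off the bench edge, with fingertips at (170,340) and (470,340); it is not useful yet. The cap heights agree with the text. The blue carrier's rings still need fixing, because the mask was split there.

```bash
cat > m2.py <<'E'
from h import *
T=cv2.imread("pics/top0.png")[:,:,::-1];S=cv2.imread("pics/scene0.png")[:,:,::-1]
for nm,im,boxs in(("top",T,{"blueL":(253,244,20),"blueN":(280,248,9),"redL":(220,314,20),"redN":(246.7,322,9)}),("scene",S,{"blueL":(249,234,22),"blueN":(268,244,12),"redL":(157,247,24),"redN":(165,257,13)})):
    c=cam(nm); hsv=cv2.cvtColor(im,cv2.COLOR_RGB2HSV); yy,xx=np.mgrid[:480,:640]
    for k,(u,v,r) in boxs.items():
        reg=np.hypot(xx-u,(yy-v)*(1 if nm=="top" else 2))<r
        t=cv2.threshold(hsv[:,:,1][reg].reshape(-1,1),0,1,cv2.THRESH_OTSU)[0]
        w=(reg&(hsv[:,:,1]<t)).astype(np.uint8)
        cs=max(cv2.findContours(w,cv2.RETR_EXTERNAL,cv2.CHAIN_APPROX_NONE)[0],key=len)
        if len(cs)<6: continue
        e=cv2.fitEllipse(cs); print(nm,k,t,np.round(e[0],1),np.round(e[1],1),plane(c,e[0],.004).round(4))
# bottle body / vial base check: top depth of table
d=np.load("pics/top0.npy");c=cam("top")
for n,u,v in(("table",300,270),("blue wall?",0,0),("bR cap",333,231),("white cap",440,155),("timer",366,167)):
    z=d[v,u]; K,Rw,t=c; X=Rw.T@(z*np.linalg.inv(K)@[u,v,1]-t); print(n,X.round(3))
E
python3 m2.py
```

```text
top blueL 158.0 [252.6 243.6] [28.7 29.4] [0.6103 0.2216 0.004 ]
top blueN 149.0 [279.6 248.2] [11.  11.4] [0.6004 0.1608 0.004 ]
top redL 171.0 [219.9 314.2] [29.4 29.9] [0.4532 0.2902 0.004 ]
top redN 164.0 [246.6 321.9] [11.4 12. ] [0.4368 0.2307 0.004 ]
scene blueL 115.0 [236.7 225.6] [ 6.3 14. ] [0.6192 0.2667 0.004 ]
scene blueN 166.0 [263.2 245.4] [ 7.4 14.2] [0.5994 0.1585 0.004 ]
scene redL 151.0 [157.4 246.7] [13. 33.] [0.4545 0.294  0.004 ]
scene redN 198.0 [162.3 253.9] [ 5.4 18.3] [0.4462 0.2615 0.004 ]
table [ 0.552  0.115 -0.003]
blue wall? [ 1.763  1.506 -0.806]
bR cap [0.627 0.043 0.108]
white cap [ 0.77  -0.163  0.153]
timer [ 0.775 -0.029  0.048]
```

>>> {"api": "play_rows", "payload": {
  "series": "0 0 0 0 0 0 0.18;0 0 0 0 0 0 0.18;0 0 0 0 0 0 0.18;0 0 0 0 0 0 0.18;0 0 0 0 0 0 0.18;0 0 0 0 0 0 0.18;0 0 0 0 0 0 0.18;0 0 0 0 0 0 0.13"
}}

```text
t: 1.15
eef_pos: [0.2409, 0.5765, 0.256]
eef_rot: [-3.141, 0.001, 1.351]
force: [0.1, -1.3, -0.5]
width: 0.0855
finger_force: 0.0
```

```bash
cat > go.py <<'E'
# usage: go.py x y z(TCP) [yaw] -> tool-axis shift in mm from measured pose
import sys
from h import *
o=get_obs(); a=[float(v) for v in sys.argv[1:]]
Rm=R.from_euler("xyz",o["eef_rot"])
print(o["t"],o["eef_pos"].round(4),o["eef_rot"].round(3),"tool mm",(1000*Rm.inv().apply(np.array(a[:3])-o["eef_pos"])).round(1),"wz",round(o["eef_rot"][2]-a[3],3) if len(a)>3 else "")
E
python3 go.py 0.4678 0.0757 0.216
```

```text
1.15 [0.2409 0.5765 0.256 ] [-3.141e+00  1.000e-03  1.351e+00] tool mm [-439.2  330.8   40.2] wz
```

>>> {"api": "play_rows", "payload": {
  "series": "0 -48 36 5 0 0 0;0 -48 36 5 0 0 0;0 -48 36 5 0 0 0;0 -48 36 5 0 0 0;0 -48 36 5 0 0 0;0 -48 36 5 0 0 0;0 -48 36 5 0 0 0;0 -48 36 5 0 0 0"
}}

```text
t: 2.15
eef_pos: [0.441, 0.1383, 0.2162]
eef_rot: [3.141, -0.0, 1.356]
force: [2.0, 0.2, -0.1]
width: 0.0855
finger_force: 0.0
```

>>> {"api": "play_rows", "payload": {
  "series": "0 -27 21 0 0 0 0;0 -28 22 0 0 0 0;0 0 0 0 0 0 0"
}}

```text
t: 2.52
eef_pos: [0.4716, 0.0754, 0.2162]
eef_rot: [3.141, 0.0, 1.353]
force: [-0.5, -0.5, -0.3]
width: 0.0852
finger_force: 0.0
```

```bash
cat > w.py <<'E'
import sys
from h import *
n=sys.argv[1]; o=get_obs(); im,d=get_image("wrist"); cv2.imwrite(f"pics/{n}.png",im[:,:,::-1]); c=cam("wrist",o)
print(o["eef_pos"].round(4),o["eef_rot"].round(3))
for col in("red","blue"):
    k,l,st,ce=cv2.connectedComponentsWithStats(mask(im,col))
    for i in range(1,k):
        if st[i,4]>60: print(col,ce[i].round(1),st[i],"@z.039",plane(c,ce[i],.039).round(4),"@z.0955",plane(c,ce[i],.0955).round(4))
E
python3 w.py w1
```

```text
[0.4716 0.0754 0.2162] [3.141 0.    1.353]
red [220.8  25.6] [ 156    0  128   55 5337] @z.039 [0.4382 0.2158 0.039 ] @z.0955 [0.4477 0.2022 0.0955]
red [224.6  12.9] [214   0  22  26 446] @z.039 [0.4427 0.2224 0.039 ] @z.0955 [0.4513 0.2076 0.0955]
red [583.4 238.7] [ 546  209   75   61 3570] @z.039 [0.6633 0.0175 0.039 ] @z.0955 [0.6298 0.0418 0.0955]
red [202.7 322.3] [   70   234   228   185 16410] @z.039 [0.3637 0.0127 0.039 ] @z.0955 [0.3875 0.038  0.0955]
blue [469.9  50. ] [  404     0   133   101 10543] @z.039 [0.5952 0.166  0.039 ] @z.0955 [0.5746 0.1619 0.0955]
blue [462.7   4.4] [437   0  53  12 446] @z.039 [0.5938 0.1939 0.039 ] @z.0955 [0.5735 0.1845 0.0955]
blue [462.5  62.7] [452  51  22  24 392] @z.039 [0.5895 0.1593 0.039 ] @z.0955 [0.5701 0.1565 0.0955]
blue [312.7 217.6] [304 209  18  18 260] @z.039 [0.4684 0.0774 0.039 ] @z.0955 [0.4721 0.0903 0.0955]
blue [414.4 428.8] [ 387  409   53   43 1444] @z.039 [ 0.5132 -0.1254  0.039 ] @z.0955 [ 0.5083 -0.0737  0.0955]
```

View pics/w1.png

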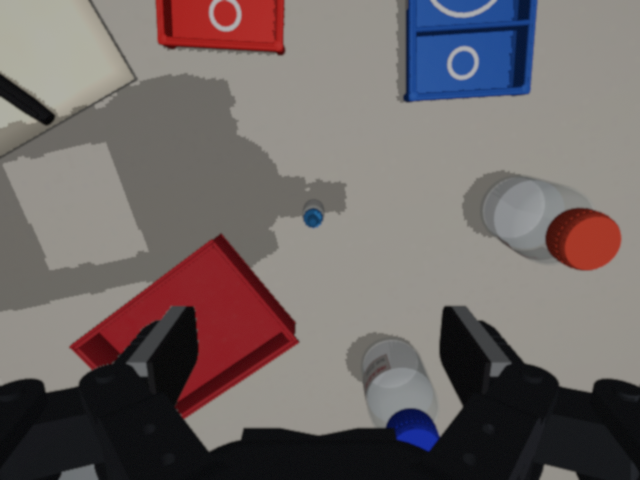

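The wrist view shows the blue vial at (313,217), the blue narrow ring at (463,63) and the red narrow ring at (225,14). The unused tray's corner at (220,236) is close to the left finger, so I will pre-close the gripper before descending.

```bash
python3 - <<'E'
from h import *
o=get_obs(); cw,ct,cs=cam("wrist",o),cam("top"),cam("scene")
print("vB",tri((cw,(312.7,217.6)),(ct,(316.7,309)),(cs,(232.6,270.9))))
print("blueN",tri((cw,(462.5,62.7)),(ct,(279.6,248.2))), plane(cw,(462.5,62.7),.004))
print("bR",tri((cw,(583.4,238.7)),(ct,(333.2,230.7)),(cs,(318.1,214))))
print("bB",tri((cw,(414,429)),(ct,(394.5,292.4)),(cs,(320,263))))
print("redN",plane(cw,(224.6,13),.004))
# base of vial in wrist view: table z via white body contact ~ (313,204)
print(plane(cw,(313,203),0.0))
E
python3 go.py .4675 .0762 .1
```

```text
vB (array([0.46773073, 0.07645407, 0.03435402]), np.float64(0.0010911849679981836))
blueN (array([0.60061085, 0.16153675, 0.00330395]), np.float64(0.0007337630734098017)) [0.60057627 0.16221372 0.004     ]
bR (array([0.62876239, 0.04263325, 0.09538607]), np.float64(0.0006526974447581128))
bB (array([ 0.50654305, -0.07878146,  0.0928609 ]), np.float64(0.0032575642450149447))
redN [0.43640492 0.23268045 0.004     ]
[0.46799839 0.08172006 0.        ]
2.575 [0.4709 0.0764 0.2161] [-3.141  0.     1.354] tool mm [ -1.   -3.2 116.1] wz
```

>>> {"api": "play_rows", "payload": {
  "series": "120 0 -4 0 0 0 0;120 0 0 30 0 0 0;120 0 0 30 0 0 0;120 0 0 30 0 0 0;120 0 0 30 0 0 0;120 0 0 0 0 0 0"
}}

```text
t: 3.32
eef_pos: [0.4651, 0.0788, 0.0951]
eef_rot: [-3.138, 0.001, 1.357]
force: [0.4, -0.5, 0.2]
width: 0.0451
finger_force: 0.0
```

>>> {"api": "play_rows", "payload": {
  "series": "120 -1.5 3 20 0 0 0;120 0 0 20 0 0 0;120 0 0 15 0 0 0;120 0 0 7 0 0 0;120 0 0 0 0 0 0;160 0 0 0 0 0 0;200 0 0 0 0 0 0;255 0 0 0 0 0 0"
}}

```text
t: 4.32
eef_pos: [0.4696, 0.076, 0.0349]
eef_rot: [3.141, -0.0, 1.356]
force: [-1.5, 1.1, 12.3]
width: 0.015
finger_force: 58.3
```

>>> {"api": "play_rows", "payload": {
  "series": "255 0 0 0 0 0 0;255 0 0 0 0 0 0;255 0 0 0 0 0 0"
}}

```text
t: 4.7
eef_pos: [0.4696, 0.076, 0.0349]
eef_rot: [3.141, -0.0, 1.356]
force: [-1.5, 0.2, 11.2]
width: 0.0151
finger_force: 58.3
```

>>> {"api": "play_rows", "payload": {
  "series": "255 0 0 -4 0 0 0;255 0 0 -15 0 0 0;255 0 0 -25 0 0 0;255 0 0 -25 0 0 0;255 12 12 -12 0 0 -0.03;255 25 25 0 0 0 -0.03;255 25 25 0 0 0 0;255 0 0 0 0 0 0"
}}

```text
t: 5.7
eef_pos: [0.5432, 0.127, 0.1156]
eef_rot: [3.14, -0.001, 1.417]
force: [-1.1, 0.1, -0.3]
width: 0.0147
finger_force: 58.6
```

```bash
python3 go.py .6005 .1615 .04 1.41; python3 w.py w2
```

```text
5.7 [0.5432 0.127  0.1156] [ 3.140e+00 -1.000e-03  1.417e+00] tool mm [42.8 51.2 75.7] wz 0.007
[0.5432 0.127  0.1156] [ 3.140e+00 -1.000e-03  1.417e+00]
red [86.  73.4] [    0     0   173   149 20438] @z.039 [0.4563 0.2324 0.039 ] @z.0955 [0.4848 0.2221 0.0955]
red [89.9  6.8] [ 51   0  77  18 969] @z.039 [0.4661 0.2576 0.039 ] @z.0955 [0.4918 0.24   0.0955]
red [87.4 88.2] [ 72  72  32  34 841] @z.039 [0.455  0.2263 0.039 ] @z.0955 [0.4839 0.2178 0.0955]
red [ 52.2 404.4] [   0  361  114   92 3834] @z.039 [0.3839 0.0685 0.039 ] @z.0955 [0.4334 0.1058 0.0955]
red [147.5 432.4] [141 423  16  19 139] @z.039 [0.4316 0.0419 0.039 ] @z.0955 [0.4673 0.0869 0.0955]
blue [424.3 130.2] [  332     0   192   225 26000] @z.039 [0.6024 0.1849 0.039 ] @z.0955 [0.5886 0.1885 0.0955]
blue [418.7  51.6] [ 365    0  108  109 9570] @z.039 [0.6027 0.2185 0.039 ] @z.0955 [0.5888 0.2123 0.0955]
blue [410.6 172.8] [396 159  30  29 671] @z.039 [0.5944 0.1665 0.039 ] @z.0955 [0.5829 0.1753 0.0955]
blue [318.4 347.3] [ 295  323   48   54 1813] @z.039 [0.5369 0.0811 0.039 ] @z.0955 [0.5421 0.1148 0.0955]
```

View pics/w2.png

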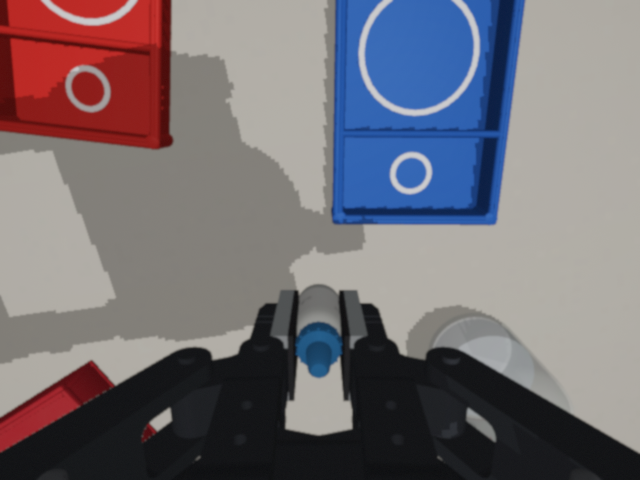

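The wrist view shows the vial held upright at (318,330), with the blue narrow ring at (411,173) and the large ring at (420,52). Next I'll refine the ring positions.

```bash
python3 - <<'E'
from h import *
o=get_obs(); cw,ct=cam("wrist",o),cam("top")
for n,u,v in(("blueN",(410.6,172.8),(279.6,248.2)),("blueL",(418.7,51.6),(252.6,243.6)),("redN",(87.4,88.2),(246.6,321.9))):
    print(n,plane(cw,u,.004).round(4),tri((cw,u),(ct,v)))
E
python3 go.py .6005 .1615 .04 1.41
```

```text
blueN [0.5997 0.1603 0.004 ] (array([0.59992923, 0.16050454, 0.00464841]), np.float64(0.00041256932617216485))
blueL [0.6095 0.2216 0.004 ] (array([ 6.10687804e-01,  2.22237564e-01, -4.65448457e-04]), np.float64(0.0001689708456850847))
redN [0.4354 0.2308 0.004 ] (array([0.43705389, 0.23019287, 0.00725236]), np.float64(0.00015131795691431383))
5.75 [0.5417 0.1263 0.1153] [3.141 0.    1.417] tool mm [43.8 52.7 75.3] wz 0.007
```

>>> {"api": "play_rows", "payload": {
  "series": "255 14 17 0 0 0 0;255 14 18 0 0 0 0;255 14.5 18 0 0 0 0;255 0 0 20 0 0 0;255 0 0 20 0 0 0;255 0 0 18 0 0 0;255 0 0 10 0 0 0;255 0 0 0 0 0 0"
}}

```text
t: 6.75
eef_pos: [0.5998, 0.1595, 0.0468]
eef_rot: [-3.14, 0.0, 1.416]
force: [1.0, -0.4, -0.6]
width: 0.0147
finger_force: 58.6
```

```bash
python3 go.py .6 .1605 .041 1.41
```

```text
6.75 [0.5998 0.1595 0.0468] [-3.14   0.     1.416] tool mm [ 1.  -0.   5.8] wz 0.006
```

>>> {"api": "play_rows", "payload": {
  "series": "255 1 0 3 0 0 0;255 0 0 3 0 0 0;255 0 0 0 0 0 0;200 0 0 0 0 0 0;160 0 0 0 0 0 0;156 0 0 0 0 0 0;156 0 0 0 0 0 0"
}}

```text
t: 7.62
eef_pos: [0.6005, 0.1607, 0.0413]
eef_rot: [3.142, 0.0, 1.416]
force: [-0.1, 0.2, -0.1]
width: 0.0332
finger_force: 0.0
```

>>> {"api": "play_rows", "payload": {
  "series": "156 0 0 -10 0 0 0;156 0 0 -20 0 0 0;156 0 0 -40 0 0 0;156 0 0 -40 0 0 0;156 0 0 -40 0 0 0;100 0 0 0 0 0 0"
}}

```text
t: 8.38
eef_pos: [0.602, 0.161, 0.1951]
eef_rot: [3.136, -0.002, 1.416]
force: [-0.8, 0.2, 0.3]
width: 0.0499
finger_force: 0.0
```

```bash
python3 w.py w3;  python3 go.py .6254 -.122 .19
```

```text
[0.602  0.161  0.1951] [ 3.136e+00 -2.000e-03  1.416e+00]
red [ 68.5 104.4] [    0     0   143   202 19145] @z.039 [0.4592 0.2649 0.039 ] @z.0955 [0.4909 0.2579 0.0955]
red [77.4 67.8] [  38   26   80   85 5309] @z.039 [0.4716 0.2848 0.039 ] @z.0955 [0.5007 0.2737 0.0955]
red [ 81.4 157.9] [ 71 147  22  23 386] @z.039 [0.4568 0.2314 0.039 ] @z.0955 [0.489  0.2313 0.0955]
red [ 40.7 392.8] [   0  354   94   80 1943] @z.039 [0.369  0.0627 0.039 ] @z.0955 [0.4193 0.0973 0.0955]
red [381.7 411.2] [ 359  390   45   47 1539] @z.039 [0.6298 0.0034 0.039 ] @z.0955 [0.6263 0.0503 0.0955]
red [ 87.9 438.3] [ 78 426  21  28 266] @z.039 [0.3919 0.0154 0.039 ] @z.0955 [0.4375 0.0598 0.0955]
red [142.  461.5] [122 439  37  41 496] @z.039 [ 0.4288 -0.0141  0.039 ] @z.0955 [0.4667 0.0364 0.0955]
blue [315.  165.5] [  250    67   131   187 16365] @z.039 [0.6078 0.2026 0.039 ] @z.0955 [0.6089 0.2084 0.0955]
blue [315.2 132.3] [ 278   94   75   78 4579] @z.039 [0.6113 0.2237 0.039 ] @z.0955 [0.6117 0.2252 0.0955]
8.425 [0.6011 0.1608 0.1931] [ 3.139e+00 -1.000e-03  1.416e+00] tool mm [-275.7   67.7    3. ] wz
```

View pics/w3.png

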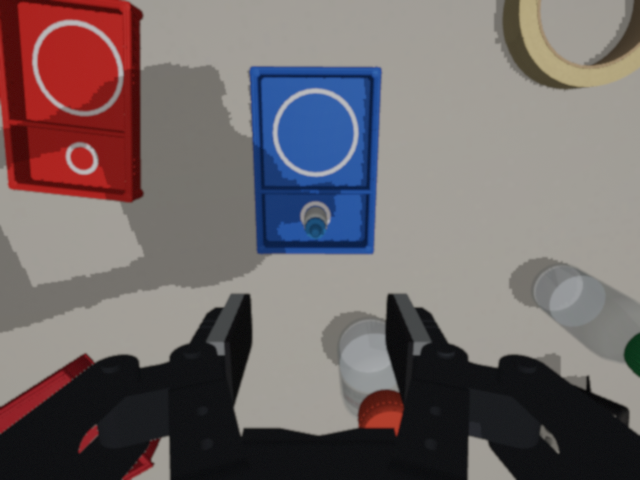

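The blue vial stands upright on its ring at (315,215). Next is the red vial.

>>> {"api": "play_rows", "payload": {
  "series": "120 -30 8 0 0 0 0;120 -46 11 0 0 0 0;120 -46 11 0 0 0 0;120 -46 11 0 0 0 0;120 -46 11 0 0 0 0;120 -40 10 0 0 0 0.03;120 -22 6 0 0 0 0.03;120 0 0 0 0 0 0"
}}

```text
t: 9.43
eef_pos: [0.6241, -0.1235, 0.1905]
eef_rot: [-3.14, -0.0, 1.354]
force: [0.4, 0.3, -0.5]
width: 0.0449
finger_force: 0.0
```

```bash
cat > v.py <<'E'
from h import *
import sys
o=get_obs(); im,d=get_image("wrist"); c=cam("wrist",o); col,X=sys.argv[1],[float(v) for v in sys.argv[2:5]]
p,s=blob(im,col,proj(c,X)); ct=cam("top")
print(proj(c,X),p,s,"tri",tri((c,p),(ct,[float(v) for v in sys.argv[5:7]])),plane(c,p,X[2]))
E
python3 v.py red .6254 -.122 .0364 408.5 236.3;  python3 go.py .6254 -.122 .1
```

```text
[319.1710802  224.72870803] [320.83281734 223.77399381] [311 214  21  21 323] tri (array([ 0.62621279, -0.12322706,  0.02892747]), np.float64(0.00021350478567842886)) [ 0.62665749 -0.12158679  0.0364    ]
9.475 [ 0.624  -0.1223  0.1906] [-3.14  -0.     1.355] tool mm [ 0.6  1.4 90.6] wz
```

>>> {"api": "play_rows", "payload": {
  "series": "120 0.5 2 30 0 0 0;120 0 0 35 0 0 0;120 0 0 35 0 0 0;120 0 0 30 0 0 0;120 0 0 18 0 0 0;120 0 0 7 0 0 0;120 0 0 0 0 0 0;160 0 0 0 0 0 0"
}}

```text
t: 10.48
eef_pos: [0.627, -0.1226, 0.0373]
eef_rot: [3.14, 0.0, 1.356]
force: [-0.5, 0.3, 0.4]
width: 0.0322
finger_force: 0.0
```

>>> {"api": "play_rows", "payload": {
  "series": "200 0 0 0 0 0 0;255 0 0 0 0 0 0;255 0 0 0 0 0 0;255 0 0 0 0 0 0;255 0 0 0 0 0 0"
}}

```text
t: 11.1
eef_pos: [0.6269, -0.1227, 0.0372]
eef_rot: [3.14, 0.0, 1.356]
force: [-1.4, 0.5, 7.6]
width: 0.0149
finger_force: 58.4
```

>>> {"api": "play_rows", "payload": {
  "series": "255 0 0 -4 0 0 0;255 0 0 -15 0 0 0;255 0 0 -35 0 0 0;255 0 0 -40 0 0 0;255 5 -4 -35 0 0 0;255 20 -17 -14 0 0 0;255 32 -27 0 0 0 0;255 36 -31 0 0 0 0"
}}

```text
t: 12.1
eef_pos: [0.5674, -0.0131, 0.1793]
eef_rot: [-3.141, -0.0, 1.355]
force: [0.5, 1.2, -0.3]
width: 0.0151
finger_force: 58.6
```

>>> {"api": "play_rows", "payload": {
  "series": "255 36 -31 0 0 0 0;255 36 -31 0 0 0 0;255 36 -31 0 0 0 0;255 36 -31 0 0 0 0;255 20 -18 0 0 0 0.03;255 0 0 0 0 0 0.03;255 0 0 0 0 0 0"
}}

```text
t: 12.98
eef_pos: [0.4648, 0.1757, 0.1792]
eef_rot: [-3.141, 0.0, 1.296]
force: [0.1, -0.4, -0.4]
width: 0.0149
finger_force: 58.6
```

```bash
python3 w.py w4;  python3 go.py .4368 .2305 .0415 1.301
```

```text
[0.4648 0.1757 0.1792] [-3.141  0.     1.296]
red [251.  107.9] [  176     0   146   197 18239] @z.039 [0.4475 0.2614 0.039 ] @z.0955 [0.4557 0.2576 0.0955]
red [254.3  60.4] [ 213   16   84   90 5934] @z.039 [0.4578 0.286  0.039 ] @z.0955 [0.4637 0.2768 0.0955]
red [258.7 156.6] [248 145  23  24 421] @z.039 [0.443  0.2327 0.039 ] @z.0955 [0.4522 0.2352 0.0955]
red [318.5 342.6] [ 296  318   46   54 1783] @z.039 [0.4434 0.0976 0.039 ] @z.0955 [0.4525 0.1296 0.0955]
red [628.4 394.4] [ 612  366   28   62 1185] @z.039 [ 0.652  -0.0059  0.039 ] @z.0955 [0.6155 0.0488 0.0955]
red [302.1 419.5] [285 396  46  39 990] @z.039 [0.4139 0.0382 0.039 ] @z.0955 [0.4294 0.0832 0.0955]
blue [520.2 130.5] [  440    15   153   220 20050] @z.039 [0.6014 0.2043 0.039 ] @z.0955 [0.576  0.213  0.0955]
blue [507.1  98. ] [ 466   56   83   85 5475] @z.039 [0.5965 0.2252 0.039 ] @z.0955 [0.5721 0.2293 0.0955]
13.025 [0.4652 0.1754 0.1793] [-3.141  0.     1.296] tool mm [ 45.4 -42.2 137.7] wz -0.005
```

View pics/w4.png

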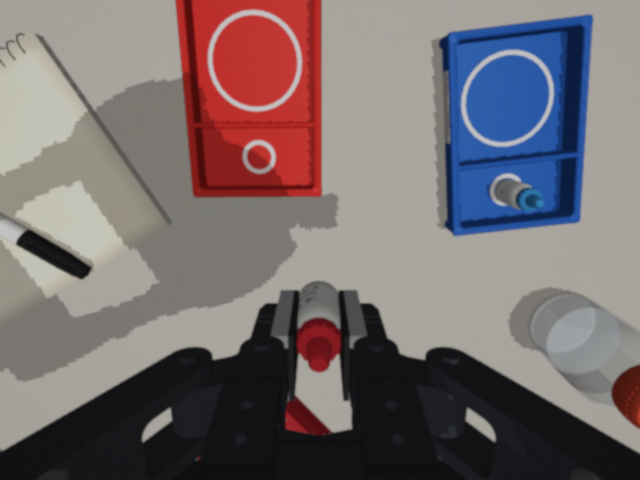

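The red vial is held upright at (318,320), the red narrow ring is at (259,157) and the large ring at (254,60). The blue vial is still standing.

```bash
python3 - <<'E'
from h import *
o=get_obs(); cw,ct=cam("wrist",o),cam("top")
for n,u,v in(("redN",(258.7,156.6),(246.6,321.9)),("redL",(254.3,60.4),(219.9,314.2)),("blueL",(507.1,98),(252.6,243.6))):
    print(n,plane(cw,u,.004).round(4),tri((cw,u),(ct,v)))
E
```

```text
redN [0.4377 0.2309 0.004 ] (array([0.43697814, 0.23092723, 0.00169627]), np.float64(0.00037927524952759936))
redL [0.4544 0.2914 0.004 ] (array([ 0.45223928,  0.29441457, -0.01379503]), np.float64(0.0003502280829411404))
blueL [0.612  0.2223 0.004 ] (array([0.61056749, 0.22186193, 0.00620513]), np.float64(0.0007729691584545273))
```

>>> {"api": "play_rows", "payload": {
  "series": "255 15 -14 0 0 0 0;255 15 -14 10 0 0 0;255 15 -14 25 0 0 0;255 0 0 35 0 0 0;255 0 0 30 0 0 0;255 0 0 15 0 0 0;255 0 0 0 0 0 0"
}}

```text
t: 13.9
eef_pos: [0.4371, 0.2299, 0.0638]
eef_rot: [-3.14, 0.001, 1.295]
force: [-0.5, 0.9, -0.4]
width: 0.0149
finger_force: 58.6
```

```bash
python3 go.py .4368 .2305 .0415 1.301
```

```text
13.9 [0.4371 0.2299 0.0638] [-3.140e+00  1.000e-03  1.295e+00] tool mm [ 0.5 -0.4 22.3] wz -0.006
```

>>> {"api": "play_rows", "payload": {
  "series": "255 0.5 0 8 0 0 0;255 0 0 8 0 0 0;255 0 0 5 0 0 0;255 0 0 0 0 0 0;200 0 0 0 0 0 0;160 0 0 0 0 0 0;156 0 0 0 0 0 0;156 0 0 0 0 0 0"
}}

```text
t: 14.9
eef_pos: [0.4373, 0.231, 0.0434]
eef_rot: [3.141, -0.0, 1.296]
force: [-0.8, -0.0, -0.1]
width: 0.033
finger_force: 0.0
```

>>> {"api": "play_rows", "payload": {
  "series": "156 0 0 -10 0 0 0;156 0 0 -20 0 0 0;156 0 0 -40 0 0 0;156 0 0 -40 0 0 0;156 0 0 -40 0 0 0;100 0 0 -10 0 0 0;0 0 0 0 0 0 0"
}}

```text
t: 15.78
eef_pos: [0.4374, 0.231, 0.2038]
eef_rot: [3.141, -0.001, 1.296]
force: [-0.6, -0.9, 0.1]
width: 0.0682
finger_force: 0.0
```

```bash
python3 w.py w5;  python3 go.py .6285 .0425 .21
```

```text
[0.4374 0.231  0.2038] [ 3.141e+00 -1.000e-03  1.296e+00]
red [316.8 164.2] [  253    67   128   183 15731] @z.039 [0.4485 0.2713 0.039 ] @z.0955 [0.4502 0.2769 0.0955]
red [316.9 131.4] [ 281   94   73   76 4380] @z.039 [0.4545 0.2922 0.039 ] @z.0955 [0.455  0.2936 0.0955]
red [308.3 418. ] [ 262  392   86   44 1881] @z.039 [0.3851 0.0741 0.039 ] @z.0955 [0.3995 0.119  0.0955]
blue [550.9 195.5] [  481    97   135   186 14887] @z.039 [0.5999 0.206  0.039 ] @z.0955 [0.5715 0.2246 0.0955]
blue [538.8 163. ] [ 503  127   73   73 4081] @z.039 [0.5946 0.2308 0.039 ] @z.0955 [0.5672 0.2445 0.0955]
15.825 [0.437  0.2308 0.203 ] [-3.141  0.     1.296] tool mm [-129.2  235.4   -7.1] wz
```

View pics/w5.png

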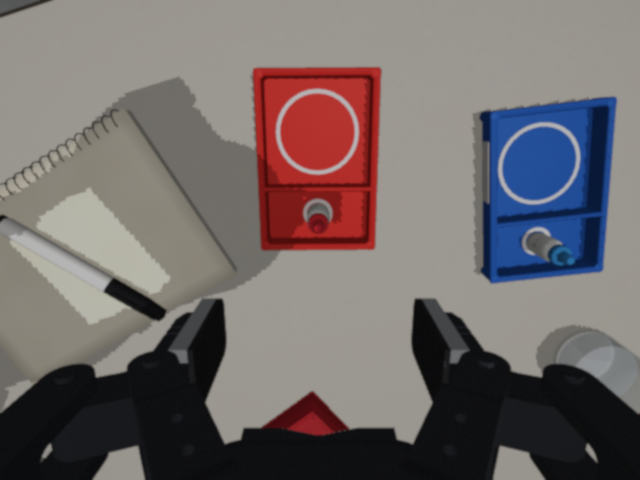

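The red vial stands upright in its bay at (318,215). Next is the red bottle.

>>> {"api": "play_rows", "payload": {
  "series": "60 -12 24 0 0 0 0;60 -22 40 0 0 0 0;60 -22 40 0 0 0 0;60 -22 40 0 0 0 0;60 -22 40 0 0 0 0;60 -18 32 0 0 0 0;60 -11 19 0 0 0 0;60 0 0 0 0 0 0"
}}

```text
t: 16.82
eef_pos: [0.6285, 0.0423, 0.2021]
eef_rot: [-3.14, 0.0, 1.295]
force: [-0.4, 0.3, -0.0]
width: 0.0654
finger_force: 0.0
```

```bash
python3 v.py red .6287 .0425 .0955 333.2 230.7;  python3 go.py .6287 .0425 .098
```

```text
[317.75911449 247.72659644] [317.78589109 248.90779703] [ 286  217   64   65 3232] tri (array([0.62861623, 0.04201307, 0.09624149]), np.float64(3.749511356782173e-05)) [0.62851956 0.04180975 0.0955    ]
16.875 [0.6278 0.0432 0.2023] [-3.14   0.     1.295] tool mm [ -0.4   1.2 104.3] wz
```

>>> {"api": "play_rows", "payload": {
  "series": "60 -0.5 0.5 20 0 0 0;60 0 0 30 0 0 0;60 0 0 30 0 0 0;60 0 0 18 0 0 0;60 0 0 6 0 0 0;60 0 0 0 0 0 0;110 0 0 0 0 0 0;150 0 0 0 0 0 0"
}}

```text
t: 17.88
eef_pos: [0.6291, 0.0423, 0.1001]
eef_rot: [3.141, -0.0, 1.296]
force: [-2.6, 1.3, 8.1]
width: 0.0354
finger_force: 15.5
```

>>> {"api": "play_rows", "payload": {
  "series": "200 0 0 0 0 0 0;255 0 0 0 0 0 0;255 0 0 0 0 0 0;255 0 0 0 0 0 0;255 0 0 0 0 0 0"
}}

```text
t: 18.5
eef_pos: [0.629, 0.0424, 0.1003]
eef_rot: [3.141, -0.0, 1.296]
force: [-2.7, 0.3, 8.0]
width: 0.0348
finger_force: 58.9
```

>>> {"api": "play_rows", "payload": {
  "series": "255 0 0 -4 0 0 0;255 0 0 -12 0 0 0;255 0 0 -20 0 0 0;255 0 0 -24 0 0 0;255 0 0 -15 0 0 0;255 8 -10 -5 0 0 0;255 18 -23 0 0 0 0;255 22 -27 0 0 0 0"
}}

```text
t: 19.5
eef_pos: [0.5828, 0.1057, 0.1787]
eef_rot: [-3.141, 0.0, 1.295]
force: [0.1, -0.1, -0.7]
width: 0.0345
finger_force: 59.9
```

>>> {"api": "play_rows", "payload": {
  "series": "255 25 -31 0 0 0 0;255 25 -31 0 0 0 0;255 25 -31 0 0 0 0;255 25 -31 0 0 0 0;255 20 -25 0 0 0 0;255 14 -17 0 0 0 0;255 7 -9 0 0 0 0;255 0 0 0 0 0 0"
}}

```text
t: 20.5
eef_pos: [0.4533, 0.2883, 0.1791]
eef_rot: [-3.141, 0.0, 1.297]
force: [0.6, 0.8, -2.1]
width: 0.035
finger_force: 59.9
```

```bash
python3 w.py w6; python3 go.py .4537 .2905 .105
```

```text
[0.4533 0.2883 0.1791] [-3.141  0.     1.297]
red [317.7 192.9] [ 252  157  131  114 5961] @z.039 [0.4605 0.3135 0.039 ] @z.0955 [0.4634 0.323  0.0955]
red [317.9 199.6] [ 280  180   76   44 1976] @z.039 [0.4595 0.3094 0.039 ] @z.0955 [0.4626 0.3197 0.0955]
red [318.4 342.4] [  264   284   110   117 10420] @z.039 [0.432  0.2105 0.039 ] @z.0955 [0.4411 0.2425 0.0955]
blue [558.4 280.4] [  485   185   140   181 14736] @z.039 [0.6011 0.2119 0.039 ] @z.0955 [0.5731 0.2436 0.0955]
blue [544.8 247. ] [ 508  213   75   69 4025] @z.039 [0.5951 0.2382 0.039 ] @z.0955 [0.5685 0.2642 0.0955]
20.55 [0.4538 0.2879 0.1791] [-3.141  0.     1.296] tool mm [ 2.5 -0.8 74.1] wz
```

View pics/w6.png

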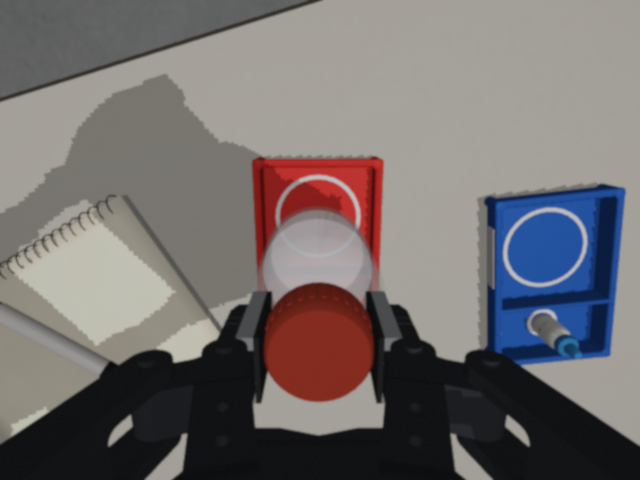

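The bottle hangs upright at (318,260), in line with the red large ring at (318,217). I will lower it now.

>>> {"api": "play_rows", "payload": {
  "series": "255 2.5 -0.5 10 0 0 0;255 0 0 18 0 0 0;255 0 0 18 0 0 0;255 0 0 13 0 0 0;255 0 0 8 0 0 0;255 0 0 4 0 0 0;255 0 0 0 0 0 0;255 0 0 0 0 0 0"
}}

```text
t: 21.55
eef_pos: [0.4543, 0.2907, 0.1087]
eef_rot: [3.141, -0.0, 1.296]
force: [0.2, -0.1, -1.3]
width: 0.0345
finger_force: 59.9
```

>>> {"api": "play_rows", "payload": {
  "series": "255 0 0 2 0 0 0;255 0 0 2 0 0 0;255 0 0 0 0 0 0;180 0 0 0 0 0 0;130 0 0 0 0 0 0;90 0 0 0 0 0 0;90 0 0 0 0 0 0;90 0 0 0 0 0 0"
}}

```text
t: 22.55
eef_pos: [0.4541, 0.2906, 0.1043]
eef_rot: [-3.142, 0.0, 1.296]
force: [-0.1, 0.4, -0.0]
width: 0.0549
finger_force: 0.0
```

>>> {"api": "play_rows", "payload": {
  "series": "90 0 0 -10 0 0 0;90 0 0 -20 0 0 0;90 0 0 -35 0 0 0;90 0 0 -35 0 0 0;90 0 0 0 0 0 0"
}}

```text
t: 23.18
eef_pos: [0.4553, 0.2912, 0.2073]
eef_rot: [3.138, -0.003, 1.296]
force: [0.2, -0.7, -0.9]
width: 0.0554
finger_force: 0.0
```

```bash
python3 w.py w7; python3 go.py .505 -.0805 .2
```

```text
[0.4553 0.2912 0.2073] [ 3.138e+00 -3.000e-03  1.296e+00]
red [315.1 246.8] [  256   159   119   164 13950] @z.039 [0.4493 0.2743 0.039 ] @z.0955 [0.4544 0.2911 0.0955]
red [321.  185.9] [290 180  58  23 146] @z.039 [0.4655 0.3162 0.039 ] @z.0955 [0.4674 0.3247 0.0955]
blue [533.9 273.6] [  468   185   126   166 12339] @z.039 [0.601  0.2095 0.039 ] @z.0955 [0.5762 0.239  0.0955]
blue [523.  241.1] [ 490  210   67   64 3364] @z.039 [0.5966 0.237  0.039 ] @z.0955 [0.5726 0.2611 0.0955]
23.225 [0.4546 0.2909 0.2057] [ 3.140e+00 -2.000e-03  1.296e+00] tool mm [-343.8  149.3    5.4] wz
```

View pics/w7.png

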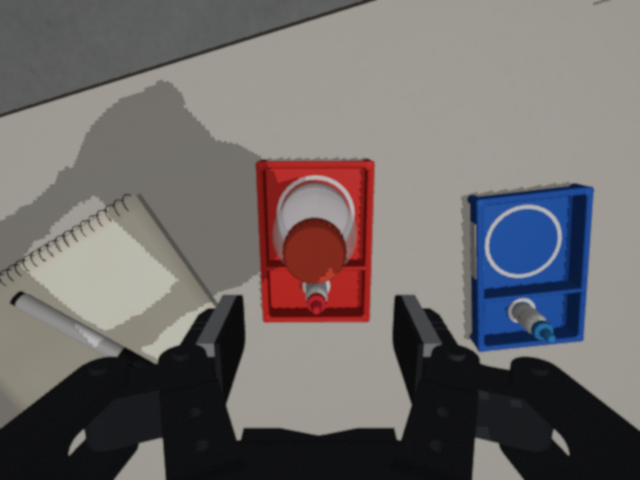

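The red bottle stands upright, centred on its ring, with its cap at (315,250), and both vials are still upright. Next is the blue bottle.

>>> {"api": "play_rows", "payload": {
  "series": "60 -25 11 0 0 0 0;60 -45 20 0 0 0 0;60 -45 20 0 0 0 0;60 -45 20 0 0 0 0;60 -45 20 0 0 0 0;60 -45 20 0 0 0 0;60 -45 20 0 0 0 0;60 -30 12 0 0 0 0"
}}

```text
t: 24.22
eef_pos: [0.5032, -0.063, 0.2035]
eef_rot: [-3.14, 0.0, 1.295]
force: [0.6, 0.1, -0.2]
width: 0.0648
finger_force: 0.0
```

>>> {"api": "play_rows", "payload": {
  "series": "60 -19 6 0 0 0 0;60 0 0 0 0 0 0"
}}

```text
t: 24.48
eef_pos: [0.5037, -0.0819, 0.2035]
eef_rot: [-3.14, 0.0, 1.294]
force: [0.3, 0.1, -0.9]
width: 0.0652
finger_force: 0.0
```

```bash
python3 v.py blue .505 -.0805 .0955 394.5 292.4;  python3 go.py .505 -.0805 .1
```

```text
[319.05759042 244.61587369] [319.80728186 244.28531073] [ 289  212   63   65 3186] tri (array([ 0.50499037, -0.08222202,  0.08944991]), np.float64(1.9982849231602544e-05)) [ 0.50547112 -0.08042633  0.0955    ]
24.525 [ 0.5036 -0.081   0.2036] [-3.14  -0.     1.295] tool mm [  0.8   1.3 103.6] wz
```

>>> {"api": "play_rows", "payload": {
  "series": "60 0.5 1.5 20 0 0 0;60 0 0 30 0 0 0;60 0 0 30 0 0 0;60 0 0 18 0 0 0;60 0 0 6 0 0 0;60 0 0 0 0 0 0;110 0 0 0 0 0 0;150 0 0 0 0 0 0"
}}

```text
t: 25.52
eef_pos: [0.5059, -0.0809, 0.1009]
eef_rot: [3.141, 0.0, 1.296]
force: [-3.1, 1.0, 7.8]
width: 0.0352
finger_force: 15.4
```

>>> {"api": "play_rows", "payload": {
  "series": "200 0 0 0 0 0 0;255 0 0 0 0 0 0;255 0 0 0 0 0 0;255 0 0 0 0 0 0"
}}

```text
t: 26.02
eef_pos: [0.5058, -0.0809, 0.1011]
eef_rot: [3.141, -0.0, 1.296]
force: [-3.0, 1.6, 10.2]
width: 0.0346
finger_force: 58.6
```

```bash
python3 go.py .6103 .2217 .18
```

```text
26.025 [ 0.5058 -0.0809  0.1011] [ 3.141 -0.     1.296] tool mm [319.6  18.4 -78.9] wz
```

>>> {"api": "play_rows", "payload": {
  "series": "255 0 0 -4 0 0 0;255 0 0 -12 0 0 0;255 0 0 -22 0 0 0;255 0 0 -26 0 0 0;255 0 0 -18 0 0 0;255 12 1 -7 0 0 0;255 26 1 0 0 0 0;255 32 2 0 0 0 0"
}}

```text
t: 27.02
eef_pos: [0.5287, -0.0134, 0.1893]
eef_rot: [-3.141, -0.0, 1.295]
force: [-0.4, 0.6, -1.1]
width: 0.0345
finger_force: 59.9
```

>>> {"api": "play_rows", "payload": {
  "series": "255 40 2 0 0 0 0;255 40 2 0 0 0 0;255 40 2 0 0 0 0;255 40 2 0 0 0 0;255 38 2 0 0 0 0;255 29 2 0 0 0 0;255 15 2 0 0 0 0;255 7.5 2 0 0 0 0"
}}

```text
t: 28.02
eef_pos: [0.6116, 0.2218, 0.189]
eef_rot: [-3.141, 0.0, 1.296]
force: [-0.2, -0.1, -1.5]
width: 0.0343
finger_force: 59.9
```

>>> {"api": "play_rows", "payload": {
  "series": "255 0 0 0 0 0 0;255 0 0 0 0 0 0"
}}

```text
t: 28.28
eef_pos: [0.6115, 0.2204, 0.1893]
eef_rot: [-3.141, 0.0, 1.295]
force: [0.2, -0.3, -1.0]
width: 0.0348
finger_force: 59.9
```

```bash
python3 w.py w8; python3 go.py .6103 .2219 .1055
```

```text
[0.6115 0.2204 0.1893] [-3.141  0.     1.295]
red [ 93.  221.6] [    0   124   160   179 12845] @z.039 [0.467  0.2664 0.039 ] @z.0955 [0.5017 0.2711 0.0955]
red [110.5 176. ] [ 74 147  51  71 451] @z.039 [0.491  0.2915 0.039 ] @z.0955 [0.5206 0.2909 0.0955]
red [ 13.2 212.7] [   0  179   33   68 1645] @z.039 [0.4181 0.2867 0.039 ] @z.0955 [0.4631 0.2871 0.0955]
red [158.7 474.6] [146 466  27  14 209] @z.039 [0.4289 0.0551 0.039 ] @z.0955 [0.4716 0.1042 0.0955]
blue [317.5 191.1] [ 248  152  133  123 5314] @z.039 [0.6185 0.2451 0.039 ] @z.0955 [0.6213 0.2542 0.0955]
blue [316.6 197.9] [ 281  180   72   40 1748] @z.039 [0.6166 0.2409 0.039 ] @z.0955 [0.6198 0.2509 0.0955]
blue [318.3 338.9] [  264   280   110   117 10294] @z.039 [0.5891 0.1396 0.039 ] @z.0955 [0.5981 0.1709 0.0955]
28.325 [0.6115 0.2204 0.1893] [-3.141  0.     1.295] tool mm [ 1.1 -1.6 83.8] wz
```

View pics/w8.png

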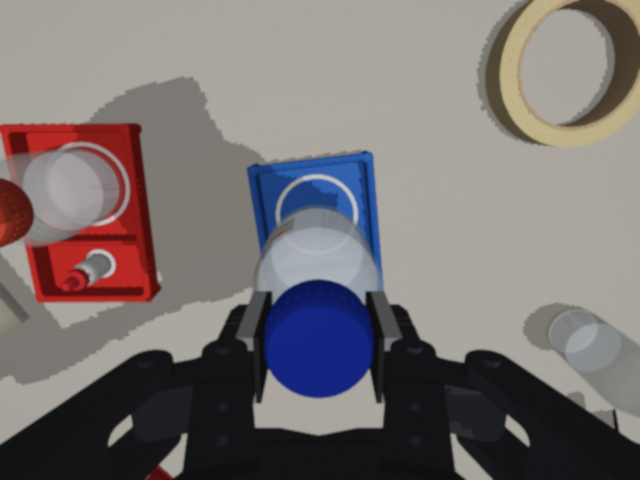

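The blue bottle hangs upright at (318,255) over the blue large ring at (317,213). The red kit is standing. I will lower it.

>>> {"api": "play_rows", "payload": {
  "series": "255 1 -1.5 12 0 0 0;255 0 0 20 0 0 0;255 0 0 20 0 0 0;255 0 0 14 0 0 0;255 0 0 9 0 0 0;255 0 0 4 0 0 0;255 0 0 0 0 0 0;255 0 0 0 0 0 0"
}}

```text
t: 29.32
eef_pos: [0.6108, 0.2227, 0.1108]
eef_rot: [3.141, -0.0, 1.296]
force: [0.5, -0.1, -2.0]
width: 0.0341
finger_force: 59.9
```

>>> {"api": "play_rows", "payload": {
  "series": "255 0 0 3 0 0 0;255 0 0 2 0 0 0;255 0 0 0 0 0 0;180 0 0 0 0 0 0;130 0 0 0 0 0 0;90 0 0 0 0 0 0;90 0 0 0 0 0 0;90 0 0 0 0 0 0"
}}

```text
t: 30.32
eef_pos: [0.6106, 0.2226, 0.1053]
eef_rot: [3.142, 0.0, 1.296]
force: [0.3, 0.1, 0.4]
width: 0.0552
finger_force: 0.0
```

>>> {"api": "play_rows", "payload": {
  "series": "90 0 0 -10 0 0 0;90 0 0 -20 0 0 0;90 0 0 -35 0 0 0;90 0 0 -35 0 0 0;90 0 0 0 0 0 0;90 0 0 0 0 0 0"
}}

```text
t: 31.08
eef_pos: [0.6103, 0.2225, 0.2053]
eef_rot: [3.142, -0.0, 1.296]
force: [-0.2, -0.1, -1.2]
width: 0.0553
finger_force: 0.0
```

```bash
python3 w.py w9 | head -1; python3 - <<'E'
from h import *
a=cv2.imread("pics/w9.png"); s=get_image("scene")[0][:,:,::-1]
cv2.imwrite("pics/fin.png",np.hstack([cv2.resize(a[100:400,150:550],(400,300)),s[90:390,100:500]]))
E
```

```text
[0.6103 0.2225 0.2053] [ 3.142 -0.     1.296]
```

View pics/fin.png

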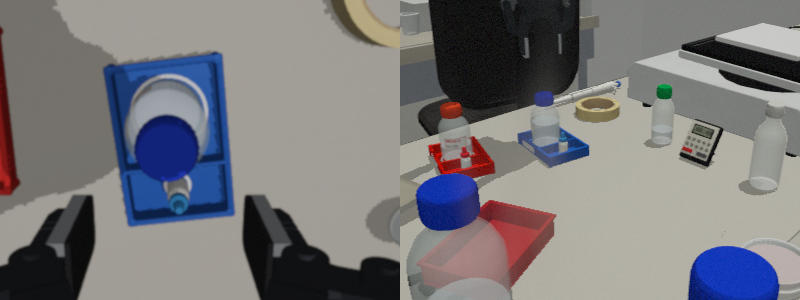

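Both kits stand upright in their own carriers, with the blue bottle centred on its ring. The green and white bottles and the timer have not moved, so I am handing the job in.

```bash
python3 -c "
from workcell import workorder; print(workorder.job_done())"
```

```text
the job is handed in; nothing more can be done
None
```

The job is handed in at about 31 s: the last pictures show both kits upright in the bays of their own carriers and the bystanders where they were, but the hand-in returned no pass or fail verdict.

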